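# Set out the copper jugs by size

### The arm

A 6-joint arm with a two-finger parallel gripper is mounted at the origin on the work surface. World frame = base frame: x ahead of the robot, y to its left, z up, the work surface at z = 0. Lengths are in m, angles in rad, forces in N, time in s.
With the tool pointing down it reaches from about 0.325 to 0.85 m from the base axis. Payload 4.4 kg.
Tool frame: the origin (TCP) lies midway between the tips of the shut fingers; the grasp point (between the pads) lies 19 mm behind it; z points along the fingers, x is the direction in which the jaws open and shut, and the axes are right-handed (so a half turn about z gives the same grasp; the last joint's range is limited). The gripper opens to 94 mm and grips with 3 to 60 N. Pads are 16 mm wide; open, the fingers measure 119 mm over their backs; the gripper's body (75 mm by 177 mm) begins 78 mm behind the grasp point.
Start: joints at [-0.15, 0.207, 1.542, -0, 1.393, -0.15], TCP at [0.575, -0, 0.205] pointing down, gripper open.
Joint ranges: [-2.73, 2.73], [-0.86, 2.22], [0.23, 2.46], [-1.11, 4.25], [0.08, 2.63], [-2.82, 2.82]. Speed limits (rad/s): [2.79, 2.79, 3.14, 3.14, 3.14, 3.14].

### API

Orientations are given as a rotation vector (axis times angle).
In Python, from rig import robot gives the robot as it stands.
- The arm moves only by the tool play_rows, never from a script. Its argument "rows" is a list of rows, each a list of 5 numbers: the opening, from 0 (shut) to 1 (fully open), then the shift along the world's x, y, z each as a share of 60 cm, from -1 to 1, then the turn about the world's z as a share of 6 degrees, from -1 to 1. In form: [[grip, tx, ty, tz, twist], ...]. A call has 1 to 20 rows; each row shifts and turns the pose as measured when the row begins; what a row does not reach is not made up. A row lasts 1/12 s, in which the tool goes at most 41.7 mm and 7.16 degrees, less where a joint would pass 70% of its speed; a pose out of reach is approached as far as the arm can. A call with a number of a shift or a turn outside -1 to 1 is refused whole. A call with a gripper value outside its range is refused whole. The fingers move at their own pace and stop on an object; "force" is the grip in N (left out, the last holds). Time passes only in rows, so rows that do not move let the fingers close. It gives the time, the measured TCP pose, the force and the opening at its end, in the units of the state.
- robot.observe(): the state, without advancing time (a new reading comes with each control period).
- robot.capture(name): name is "scene" or "side" or "wrist"; returns the picture (400x640x3 uint8, red, green, blue); there is no depth.
- robot.camera_model(name): a dict with "K" (3x3 intrinsics, pixels), "R" (3x3) and "t" (3): a world point X has camera coordinates R X + t. Camera axes: x right, y down, z forward; pixel columns grow to the right and rows downward; lengths in m; the calibration is good to about 2 mm. The wrist camera is an equidistant fisheye: a pixel r from the principal point sees the ray r / f radians off the axis. A picture is of the moment at which its call begins: read the wrist's pose just before it. camera_model takes no time and is no camera call; for the wrist camera it gives the pose at the moment of the call.
- robot.sign_off(): hands the job in, once; it reports no verdict.
The state is a dict: "t": time; "joints": joint angles; "joint_vel": joint speeds; "tau": joint torques, N m; "ee_pos": TCP position; "orientation": TCP orientation; "contact_force": force on the tool from outside, world axes, zero at the start; "wrist_torque": the same for the moment, N m; "finger_gap": finger opening in m.
Only numpy, scipy, OpenCV 4.12 (cv2) and the standard library are available. Lean on these libraries where they do the work, as an engineer would, in place of code of your own. Each camera call takes 0.05 s, during which the arm holds its last target. There are 200 camera calls.

### The job

Take the two copper jugs out from under the rail of the rack and stand them on the display board beside the jug already there, so that all three stand upright in a row along the middle of the board, smallest at the left and largest at the right as seen from the robot, not touching one another, handles towards the robot. Leave the jug that is already on the board where it stands, don't tip any jug over, and leave everything else on the bench where it is.

Things in the scene. Friction and masses are not known exactly. Their poses are not given: they have to be found in the camera images.
- board: fixed dark wooden display board on the bench, 130 (x) x 490 (y) x 18 mm. Origin: centre of its underside; its y axis runs along the length, its -x long edge is the one nearest the robot, +y is to the left seen from the robot. Either this board or the rack is on the robot's left, the other on its right
- rack: fixed light wooden rack, open at front and back: bottom plank 150 (x) x 340 (y) x 18 mm with a rail board above it. Origin: centre of the plank's underside; -x faces the robot. Two posts 20 mm wide stand at y +-160, x +40 to +70 mm. Two jugs stand on the plank near x 0, y +-75 mm, handles roughly towards -x, their grips just in front of the rail's front edge, so the gripper must come in tilted
- rack_rail (a point): middle of the lower front edge of the rack's overhanging rail board, 50 mm in front of (-x) and 212 mm above the rack's origin, axes as the rack's; the rail board is 130 (x, from here back to +80) x 340 (y) x 18 mm thick. Two copper bowls up to 84 mm across are fixed on its top, 80 mm behind this edge, y +-90 mm, their tops 262 mm above the bench
- jug_small: small open copper jug, 95 mm tall, widest 62 mm across, foot 43 mm across, 160 to 250 g. Origin: centre of its underside, z up; the riveted handle sticks out to -x. Two of the three jugs stand under the rack's rail and one on the board, about the middle; which is which varies
- jug_small_handle (a point): middle of the upright grip of the small jug's handle, 59 mm from the jug's axis towards its -x and 60 mm above its underside; the grip is a straight upright bar 16 (x) x 12 (y) mm from 35 to 85 mm above the underside, joined to the jug by a 12 mm wide arm at each end; axes as the jug's
- jug_medium: medium open copper jug, 120 mm tall, widest 74 mm across, foot 52 mm across, 215 to 340 g. Origin: centre of its underside, z up; the riveted handle sticks out to -x. Two of the three jugs stand under the rack's rail and one on the board, about the middle; which is which varies
- jug_medium_handle (a point): middle of the upright grip of the medium jug's handle, 66 mm from the jug's axis towards its -x and 75 mm above its underside; the grip is a straight upright bar 16 (x) x 12 (y) mm from 48 to 102 mm above the underside, joined to the jug by a 12 mm wide arm at each end; axes as the jug's
- jug_large: large open copper jug, 145 mm tall, widest 86 mm across, foot 60 mm across, 280 to 440 g. Origin: centre of its underside, z up; the riveted handle sticks out to -x. Two of the three jugs stand under the rack's rail and one on the board, about the middle; which is which varies
- jug_large_handle (a point): middle of the upright grip of the large jug's handle, 72 mm from the jug's axis towards its -x and 92 mm above its underside; the grip is a straight upright bar 16 (x) x 12 (y) mm from 63 to 121 mm above the underside, joined to the jug by a 12 mm wide arm at each end; axes as the jug's
- tin_can: bystander: open tin can, 38 mm across, 70 tall, standing on the rack's plank between and behind the jugs; origin: on its underside, on its axis
- steel_block: bystander: round steel block, 90 mm across, 50 tall, on the bench in front of rack and board; origin: on its underside, on its axis
- hammer: bystander: iron bouge hammer with a wooden handle, 280 mm long, head 100 mm across,, lying on the near side of the bench, under 32 mm high; origin: on its underside, below the middle of its length
- scriber: bystander: brass scriber, 125 mm long, 9 thick, lying in front of the gap between rack and board; origin: on its underside, below the middle of its length
- blank: bystander: flat copper disc, 100 mm across, 6 thick, lying on the near side of the bench; origin: on its underside, on its axis
- kettle: bystander: dented copper kettle with spout and fixed hoop handle, about 180 mm over the spout, 175 tall, at one side of the bench; origin: on its underside, on its axis
- basin: bystander: open copper bowl, 140 mm across, 50 tall, at one side of the bench; origin: on its underside, on its axis

How it is judged:
At the end, for the whole second after the job is handed in: All jugs at rest on the board, upright (7 deg), axes within 30 mm of its long centre line and 245 mm of its middle, handle grips 30 mm or more nearer the robot than that line; left to right small, medium, large, 60 mm or more apart, not touching; the one there at the start moved under 20 mm (x of jug_small in the frame of board between -0.03 and 0.03 m and y of jug_small in the frame of board between -0.245 and 0.245 m and z of jug_small in the frame of board between 0.012 and 0.025 m and angle between each of jug_small, jug_medium, jug_large's own z axis and vertical below 0.12 rad and x of each of jug_small_handle, jug_medium_handle, jug_large_handle in the frame of board below -0.03 m and linear speed of each of jug_small, jug_medium, jug_large below 0.02 m/s and x of jug_medium in the frame of board between -0.03 and 0.03 m and y of jug_medium in the frame of board between -0.245 and 0.245 m and z of jug_medium in the frame of board between 0.012 and 0.025 m and x of jug_large in the frame of board between -0.03 and 0.03 m and y of jug_large in the frame of board between -0.245 and 0.245 m and z of jug_large in the frame of board between 0.012 and 0.025 m and y of jug_medium in the frame of jug_small below -0.06 m and contact force between jug_small and jug_medium below 0.05 N and y of jug_large in the frame of jug_medium below -0.06 m and contact force between jug_medium and jug_large below 0.05 N and distance of any of jug_small, jug_medium, jug_large from where it was at the start of the episode below 0.02 m).
It fails at once if a jug is tipped over (more than 40 degrees) (angle between any of jug_small, jug_medium, jug_large's own z axis and vertical above 0.7 rad).
It fails at once if another thing on the bench or rack is moved by more than 30 mm (distance of any of tin_can, steel_block, hammer, scriber, blank, kettle, basin from where it was at the start of the episode above 0.03 m).
It also fails if it takes over 72 s, if anything falls off the work surface, if the arm or the gripper's body presses on something with over 40 N, if the wrist force passes 120 N, or if a joint passes its speed limit or range.

## Working session

There is one attempt and no reset: what is moved stays moved. The work goes in short steps, Python scripts to look and compute and a tool call to move; the robot and the scene stay as the last step left them, time stands still between calls to the robot, and variables do not carry over. Pictures are saved under pics/ and viewed, about 8 in all and at most 12, crops included, and the job is handed in when it is done.

Besides the shell and the picture viewer there is one more tool, called as name([rows], argument=value, ...), one row to a line, values as JSON. play_rows: Moves the arm, as the interface text tells. Its arguments: {"type":"object","properties":{"rows":{"type":"array"},"force":{"type":"number"}},"required":["rows"]}

```bash
mkdir -p pics; ls; python3 - <<'E'
from rig import robot
import cv2,numpy as np
for n in("scene","side"):
    cv2.imwrite(f"pics/{n}0.png",robot.capture(n)[:,:,::-1]);m=robot.camera_model(n);print(n,m["K"],m["R"],m["t"],-m["R"].T@m["t"])
s=robot.observe();print(s)
E
```

```text
pics
scene [[363.45999703   0.         317.92803893]
 [  0.         363.45999703 202.12307373]
 [  0.           0.           1.        ]] [[-0.21245419  0.97707509 -0.01369218]
 [ 0.69242118  0.14064269 -0.70765284]
 [-0.68950426 -0.15982457 -0.70642762]] [ 0.10522697 -0.28624728  1.66808582] [1.37071187 0.20404504 0.97725897]
side [[495.01732826   0.         317.39104216]
 [  0.         495.01732826 202.57747695]
 [  0.           0.           1.        ]] [[-0.8853382  -0.4648972   0.00684577]
 [-0.25755165  0.47810999 -0.83968922]
 [ 0.38709614 -0.74517208 -0.54302408]] [0.49663485 0.25170484 1.59854303] [-0.11427303  1.30173118  1.07600136]
{'t': 0.1, 'joints': array([-1.50466805e-01,  2.07331255e-01,  1.54282009e+00,  1.43291359e-05,
        1.39349338e+00, -1.50487213e-01]), 'joint_vel': array([ 1.57169829e-03, -2.30803667e-03, -4.16153441e-03, -1.04576398e-03,
       -7.10463062e-05, -1.59992307e-03]), 'tau': array([-3.50521914e-04, -3.71862960e+01, -2.82294059e+01,  7.01280241e-02,
        3.11360427e-02, -6.17781598e-05]), 'ee_pos': array([5.74265863e-01, 1.23953149e-04, 2.04404662e-01]), 'orientation': array([-3.14126947e+00, -2.80613195e-05,  3.18331854e-03]), 'contact_force': array([-0.19290724,  0.71757218, -0.49721731]), 'wrist_torque': array([0.03555701, 0.01758335, 0.0241316 ]), 'finger_gap': 0.09380504686699559}
```

View pics/scene0.png

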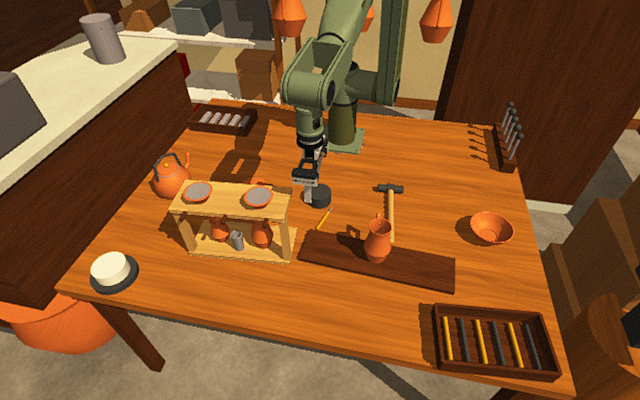

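View pics/side0.png

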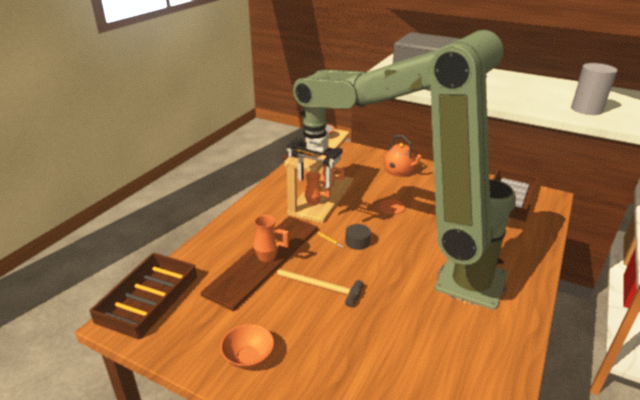

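Scene camera looks back at the robot: rack on the robot's right (image left, rail about (230,205)), board on its left ((300–456, 233–291)), one jug on it at (378,240). Rays next.

```bash
cat > h.py <<'E'
import numpy as np, cv2
from rig import robot
def ray(n,u,v,m=None):
    m=m or robot.camera_model(n);K=m["K"];x=(u-K[0,2])/K[0,0];y=(v-K[1,2])/K[1,1]
    if n=="wrist":
        r=np.hypot(x,y);s=np.sin(r)/max(r,1e-9);d=np.array([x*s,y*s,np.cos(r)])
    else: d=np.array([x,y,1.])
    return -m["R"].T@m["t"],m["R"].T@d
def plane(n,u,v,z,m=None):
    c,d=ray(n,u,v,m);return c+d*(z-c[2])/d[2]
def pix(n,X,m=None):
    m=m or robot.camera_model(n);K=m["K"];p=m["R"]@np.array(X)+m["t"]
    if n=="wrist":
        q=np.hypot(p[0],p[1]);a=np.arctan2(q,p[2]);p=np.array([p[0]/q*a,p[1]/q*a,1])
    return (K@(p/p[2]))[:2]
E
python3 - <<'E'
from h import *
for n,z,L in (("scene",.018,[(310,233),(456,262),(452,291),(299,259)]),("side",.018,[(204,290),(300,219),(319,228),(237,304)]),("scene",.23,[(179,180),(291,193),(287,226),(169,211)])):
    for p in L: print(n,p,plane(n,*p,z).round(3))
a=cv2.imread("pics/scene0.png");b=cv2.imread("pics/side0.png")
cv2.imwrite("pics/c1.png",np.hstack([cv2.resize(a[160:300,150:300],None,fx=2.6,fy=3.0,interpolation=2),cv2.resize(b[110:250,250:380],None,fx=3,fy=3,interpolation=2)]))
cv2.imwrite("pics/c2.png",np.hstack([cv2.resize(a[170:300,290:460],None,fx=2.3,fy=2.3,interpolation=2),cv2.resize(b[190:320,195:345],None,fx=2.6,fy=2.3,interpolation=2)]))
E
```

```text
scene (310, 233) [ 0.587 -0.008  0.018]
scene (456, 262) [0.611 0.476 0.018]
scene (452, 291) [0.722 0.459 0.018]
scene (299, 259) [ 0.701 -0.018  0.018]
side (204, 290) [0.717 0.455 0.018]
side (300, 219) [ 0.645 -0.019  0.018]
side (319, 228) [ 0.555 -0.002  0.018]
side (237, 304) [0.592 0.457 0.018]
scene (179, 180) [ 0.632 -0.411  0.23 ]
scene (291, 193) [ 0.62  -0.052  0.23 ]
scene (287, 226) [ 0.749 -0.028  0.23 ]
scene (169, 211) [ 0.761 -0.375  0.23 ]
```

View pics/c2.png

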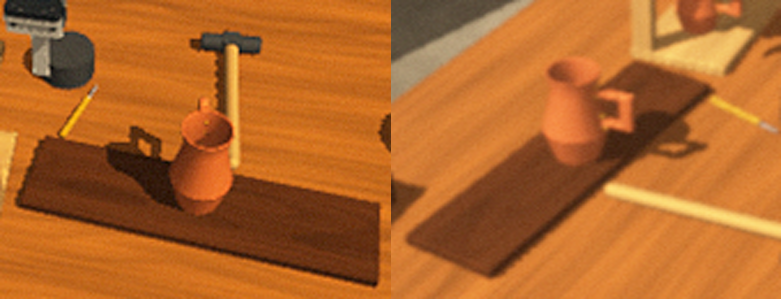

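The board jug: rim centre scene (380,227) / side (265,220); board corners are readable in both views.

```bash
cat >> h.py <<'E'
def tri(pts):
    A=np.zeros((3,3));b=np.zeros(3)
    for n,u,v in pts:
        c,d=ray(n,u,v);d/=np.linalg.norm(d);P=np.eye(3)-np.outer(d,d);A+=P;b+=P@c
    return np.linalg.solve(A,b)
E
python3 - <<'E'
from h import *
print("rim",tri([("scene",380,227),("side",265.4,220.4)]),"grip",tri([("scene",379,215.6),("side",286,237.8)]))
print("foot far",plane("scene",375.7,262.6,.018))
S=[(309.1,229.1),(455.2,259.1),(453.9,288.3),(298.7,257)];D=[(318.1,227),(233,306.5),(201.9,293.5),(288.8,217)]
for s,d in zip(S,D): print(plane("scene",*s,.018).round(3),plane("side",*d,.018).round(3),tri([("scene",*s),("side",*d)]).round(3))
for h in(.095,.12,.145):print(h,plane("scene",380,227,h+.018),plane("side",265.4,220.4,h+.018))
E
```

```text
rim [0.6370945  0.22067019 0.16033311] grip [0.55831551 0.21760736 0.12038093]
foot far [0.66485362 0.22596551 0.018     ]
[ 0.57  -0.015  0.018] [ 0.561 -0.006  0.018] [ 0.565 -0.016  0.011]
[0.6   0.474 0.018] [0.596 0.471 0.018] [0.598 0.473 0.017]
[0.711 0.465 0.018] [0.713 0.471 0.018] [0.712 0.467 0.017]
[ 0.693 -0.021  0.018] [ 0.688 -0.011  0.018] [ 0.692 -0.02   0.013]
0.095 [0.59640138 0.22306884 0.113     ] [0.67563915 0.16230234 0.113     ]
0.12 [0.61879948 0.22251854 0.138     ] [0.65513263 0.19188248 0.138     ]
0.145 [0.64119758 0.22196825 0.163     ] [0.63462611 0.22146263 0.163     ]
```

View pics/c1.png

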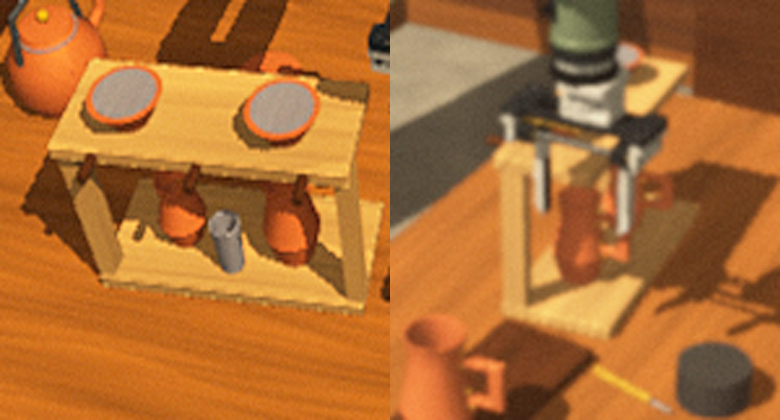

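Large jug stands on the board (rim triangulated at z 0.160) at (0.638, 0.221). In the rack the left one (y≈−0.1, bigger) looks medium and the right one small. The rows carry no tilt, so I'll try getting it at the reach limit, clear of everything. First I'll go up and turn the jaws along y.

play_rows([
  [1, 0, 0, 0.04, -1],
  [1, 0, 0, 0.04, -1],
  [1, 0, 0, 0.04, -1],
  [1, 0, 0, 0.04, -1],
  [1, 0, 0, 0.04, -1],
  [1, 0, 0, 0.04, -1],
  [1, 0, 0, 0.04, -1],
  [1, 0, 0, 0.04, -1],
  [1, 0, 0, 0.04, -1],
  [1, 0, 0, 0.04, -1],
  [1, 0, 0, 0, -1],
  [1, 0, 0, 0, -1],
  [1, 0, 0, 0, -1],
  [1, 0, 0, 0, -1],
  [1, 0, 0, 0, -1],
  [1, 0, 0, 0, -1],
])

```text
t: 1.43
ee_pos: [0.5653, 0.0014, 0.4447]
orientation: [-1.989, 2.402, 0.026]
contact_force: [0.7, -0.8, -0.4]
finger_gap: 0.0942
```

play_rows([
  [1, 0.06, 0, 0, 0],
  [1, 0.06, 0, 0, 0],
  [1, 0.06, 0, 0, 0],
  [1, 0.06, 0, 0, 0],
  [1, 0.06, 0, 0, 0],
  [1, 0.06, 0, 0, 0],
  [1, 0.06, 0, 0, 0],
  [1, 0.06, 0, 0, 0],
  [1, 0.06, 0, 0, 0],
  [1, 0.06, 0, 0, 0],
])

```text
t: 2.27
ee_pos: [0.8502, 0.0041, 0.3653]
orientation: [-1.975, 2.402, 0.03]
contact_force: [0.0, 0.8, -0.3]
finger_gap: 0.0941
```

```bash
cat > st.py <<'E'
from h import *
from scipy.spatial.transform import Rotation as R
s=robot.observe();T=R.from_rotvec(s["orientation"]).as_matrix()
print(round(s["t"],2),s["ee_pos"].round(4),"z",T[:,2].round(3),"x",T[:,0].round(3),"q",s["joints"].round(3),"gap",round(s["finger_gap"],4),"F",s["contact_force"].round(1))
E
python3 st.py
```

```text
2.27 [0.8502 0.0041 0.3653] z [ 0.012  0.035 -0.999] x [-0.193 -0.98  -0.037] q [-0.112  0.883  0.231  0.04   2.018  1.672] gap 0.0941 F [ 0.   0.8 -0.3]
```

Orientation is held here: elbow at its limit, no tilt. The other limit that would tilt the tool the right way is joint 5 (2.63), reached by going high.

play_rows([
  [1, -0.03, 0, 0.06, 0],
  [1, -0.03, 0, 0.06, 0],
  [1, -0.03, 0, 0.06, 0],
  [1, -0.03, 0, 0.06, 0],
  [1, -0.03, 0, 0.06, 0],
  [1, -0.03, 0, 0.06, 0],
  [1, -0.03, 0, 0.06, 0],
  [1, -0.03, 0, 0.06, 0],
  [1, -0.03, 0, 0.06, 0],
  [1, -0.03, 0, 0.06, 0],
  [1, 0, 0, 0.06, 0],
  [1, 0, 0, 0.06, 0],
  [1, 0, 0, 0.06, 0],
  [1, 0, 0, 0.06, 0],
])

```text
t: 3.43
ee_pos: [0.5586, 0.006, 0.7113]
orientation: [-1.96, 2.393, 0.037]
contact_force: [0.4, 0.1, 1.0]
finger_gap: 0.0941
```

```bash
python3 st.py
```

```text
3.43 [0.5586 0.006  0.7113] z [ 0.022  0.049 -0.999] x [-0.197 -0.979 -0.052] q [-0.176  0.398  0.226  0.087  2.503  1.663] gap 0.0941 F [0.4 0.1 1. ]
```

play_rows([
  [1, 0, 0, 0.06, 0],
  [1, 0, 0, 0.06, 0],
  [1, 0, 0, 0.06, 0],
  [1, 0, 0, 0.06, 0],
  [1, 0, 0, 0.06, 0],
  [1, 0, 0, 0.06, 0],
  [1, 0, 0, 0.06, 0],
  [1, 0, 0, 0.06, 0],
  [1, 0, 0, 0.06, 0],
  [1, 0, 0, 0.06, 0],
])

```text
t: 4.27
ee_pos: [0.4162, 0.01, 0.8242]
orientation: [-1.876, 2.298, -0.099]
contact_force: [-0.1, -1.1, 1.2]
finger_gap: 0.0942
```

```bash
python3 st.py
```

```text
4.27 [0.4162 0.01   0.8242] z [ 0.176  0.058 -0.983] x [-0.192 -0.977 -0.092] q [-0.272  0.157  0.226  0.199  2.594  1.679] gap 0.0942 F [-0.1 -1.1  1.2]
```

Tilting now (about 10°) in the wanted direction. Continue.

play_rows([
  [1, 0, 0, 0.06, 0],
  [1, 0, 0, 0.06, 0],
  [1, 0, 0, 0.06, 0],
  [1, 0, 0, 0.06, 0],
  [1, 0, 0, 0.06, 0],
  [1, 0, 0, 0.06, 0],
  [1, 0, 0, 0.06, 0],
  [1, 0, 0, 0.06, 0],
])

```text
t: 4.93
ee_pos: [0.3333, 0.0138, 0.8769]
orientation: [-1.799, 2.21, -0.206]
contact_force: [-0.3, -0.2, -0.1]
finger_gap: 0.0939
```

```bash
python3 st.py
```

```text
4.93 [0.3333 0.0138 0.8769] z [ 0.306  0.068 -0.95 ] x [-0.183 -0.975 -0.128] q [-0.426  0.009  0.226  0.384  2.616  1.709] gap 0.0939 F [-0.3 -0.2 -0.1]
```

18° tilt, but the jaw line has rolled 7°. Swinging the tool relative to the arm and then pushing up further should cancel the roll while adding tilt.

play_rows([
  [1, 0, -0.03, 0, 1],
  [1, 0, -0.03, 0, 1],
  [1, 0, -0.03, 0, 1],
  [1, 0, -0.03, 0, 1],
  [1, 0, -0.03, 0, 1],
  [1, 0, -0.03, 0, 1],
  [1, 0, -0.03, 0, 1],
  [1, 0, -0.03, 0, 1],
  [1, 0, 0, 0, 1],
  [1, 0, 0, 0, 1],
])

```text
t: 5.77
ee_pos: [0.3966, -0.11, 0.8348]
orientation: [-2.548, 0.925, -0.137]
contact_force: [-0.4, -0.4, 0.6]
finger_gap: 0.0939
```

```bash
python3 st.py
```

```text
5.77 [ 0.3966 -0.11    0.8348] z [ 0.232  0.356 -0.905] x [ 0.773 -0.632 -0.051] q [-0.852  0.201  0.227  0.986  2.629  0.739] gap 0.0939 F [-0.4 -0.4  0.6]
```

Tilt 25°, roll only 3°: good. Come down away from the limits and turn back towards the rack.

play_rows([
  [1, 0, 0, -0.06, 0],
  [1, 0, 0, -0.06, 0],
  [1, 0, 0, -0.06, 0],
  [1, 0, 0, -0.06, 0],
  [1, 0, 0, -0.06, 0],
  [1, 0, 0, -0.06, 0],
  [1, 0, 0, -0.06, -1],
  [1, 0, 0, -0.06, -1],
  [1, 0, 0, -0.06, -1],
  [1, 0, -0.02, -0.05, -1],
  [1, 0, -0.02, -0.04, -1],
  [1, 0, -0.02, 0, -1],
  [1, 0, -0.02, 0, -1],
  [1, 0, -0.02, 0, -1],
  [1, 0, -0.02, 0, -1],
])

```text
t: 7.02
ee_pos: [0.3971, -0.1886, 0.4332]
orientation: [-1.828, 2.079, -0.391]
contact_force: [-0.0, 0.3, -0.0]
finger_gap: 0.0938
```

```bash
python3 st.py;python3 - <<'E'
from h import *
cv2.imwrite("pics/w1.png",robot.capture("wrist")[:,:,::-1])
np.save("w1.npy",robot.camera_model("wrist"),allow_pickle=True)
cv2.imwrite("pics/s1.png",robot.capture("scene")[:,:,::-1])
cv2.imwrite("pics/d1.png",robot.capture("side")[:,:,::-1])
E
```

```text
7.02 [ 0.3971 -0.1886  0.4332] z [ 0.43   0.02  -0.903] x [-0.111 -0.991 -0.075] q [-0.938 -0.456  1.741  0.367  1.597  0.819] gap 0.0938 F [-0.   0.3 -0. ]
```

View pics/w1.png

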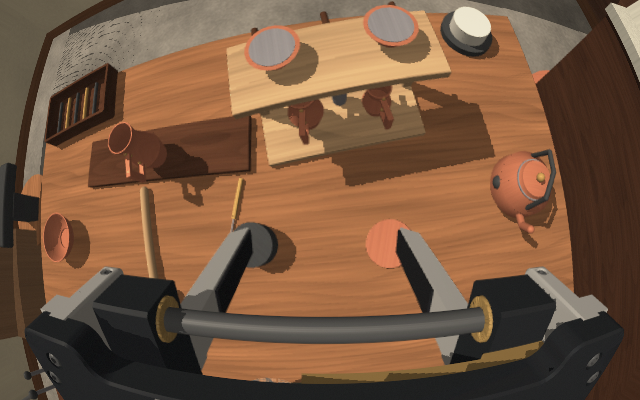

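The wrist view from the front shows both jugs under the rail, handles towards the robot at about (304,125) and (386,113), plus the plank's front corners and kettle, blank and block. Zooming the rack.

```bash
python3 - <<'E'
from h import *
a=cv2.imread("pics/w1.png")[60:180,220:460]
cv2.imwrite("pics/w1c.png",cv2.resize(a,None,fx=3.3,fy=3.3,interpolation=2))
E
```

```text
(no output)
```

View pics/w1c.png

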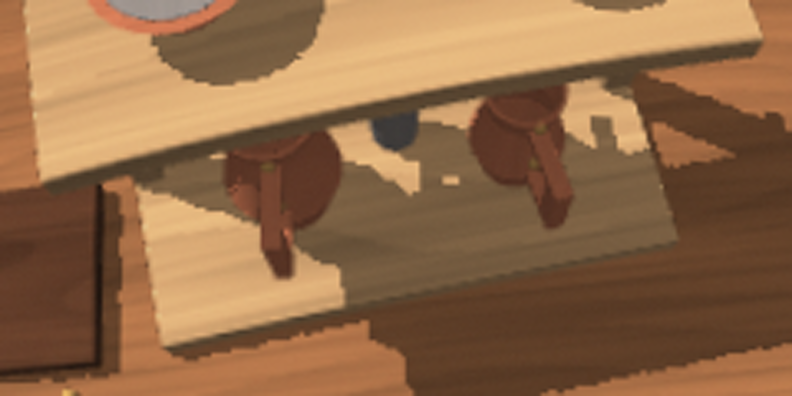

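```bash
python3 - <<'E'
from h import *
m=np.load("w1.npy",allow_pickle=True).item()
g=lambda x,y,z:plane("wrist",x/3.3+220,y/3.3+60,z,m).round(4)
for n,x,y,z in [("plankL",166,347,.018),("plankR",678,240,.018),("railtopL",38,182,.230),("railtopR",762,42,.230),("raillowL",48,188,.212),("raillowR",760,55,.212),("M att",268,165,.12),("M top",273,247,.12),("M bot",284,276,.066),("S att",540,128,.103),("S top",560,200,.103),("S bot",552,226,.053),("M bot if L",284,276,.081),("can",395,140,.05)]: print(n,g(x,y,z))
print(plane("wrist",250,116.5,.018,m),"board corner NR")
print(m["K"], -m["R"].T@m["t"])
E
```

```text
plankL [ 0.5693 -0.0643  0.018 ]
plankR [ 0.5977 -0.3981  0.018 ]
railtopL [ 0.5949 -0.0584  0.23  ]
railtopR [ 0.6212 -0.3944  0.23  ]
raillowL [ 0.5997 -0.0569  0.212 ]
raillowR [ 0.6241 -0.3998  0.212 ]
M att [ 0.6354 -0.1514  0.12  ]
M top [ 0.5871 -0.1496  0.12  ]
M bot [ 0.5884 -0.1485  0.066 ]
S att [ 0.6455 -0.3054  0.103 ]
S top [ 0.6001 -0.3086  0.103 ]
S bot [ 0.6033 -0.3107  0.053 ]
M bot if L [ 0.5833 -0.15    0.081 ]
can [ 0.6735 -0.2245  0.05  ]
[ 0.68825185 -0.02561078  0.018     ] board corner NR
[[309.70691629   0.         323.81963611]
 [  0.         309.70691629 195.81813007]
 [  0.           0.           1.        ]] [ 0.39564344 -0.20334824  0.63033762]
```

Measured: rack yaw ≈ +5°, rail front edge x ≈ 0.604–0.617. Medium grip ≈ (0.596, −0.149) and small grip ≈ (0.610, −0.310), both just in front of the edge, as they should be. Going to pre-grasp for the medium.

play_rows([
  [0.7, 0.026, 0.006, -0.04, 0.1],
  [0.7, 0.026, 0.006, -0.04, 0.1],
  [0.7, 0.026, 0.006, -0.04, 0.1],
  [0.7, 0.026, 0.006, -0.04, 0.1],
  [0.7, 0.026, 0.006, -0.04, 0.1],
  [0.7, 0.026, 0.006, -0.04, 0.1],
  [0.7, 0.026, 0.006, -0.04, 0],
  [0.7, 0.026, 0.006, -0.04, 0],
  [0.7, 0.026, 0.006, -0.04, 0],
  [0.7, 0.026, 0.006, -0.04, 0],
  [0.7, 0, 0, 0, 0],
  [0.7, 0, 0, 0, 0],
])

```text
t: 8.17
ee_pos: [0.5602, -0.1465, 0.1877]
orientation: [-1.921, 1.973, -0.377]
contact_force: [0.2, -0.1, -0.1]
finger_gap: 0.0656
```

```bash
python3 st.py;python3 - <<'E'
from h import *
m=robot.camera_model("wrist")
for X in((.588,-.149,.12),(.588,-.149,.066)):print(pix("wrist",X,m))
a=robot.capture("wrist")[:,:,::-1];np.save("w2.npy",m,allow_pickle=True)
cv2.imwrite("pics/w2.png",a)
E
```

```text
8.17 [ 0.5602 -0.1465  0.1877] z [ 0.433  0.059 -0.899] x [-0.011 -0.997 -0.07 ] q [-0.579 -0.024  1.905  0.362  0.94   0.851] gap 0.0656 F [ 0.2 -0.1 -0.1]
[332.75088501 209.79128552]
[334.99023069 215.48473776]
```

View pics/w2.png

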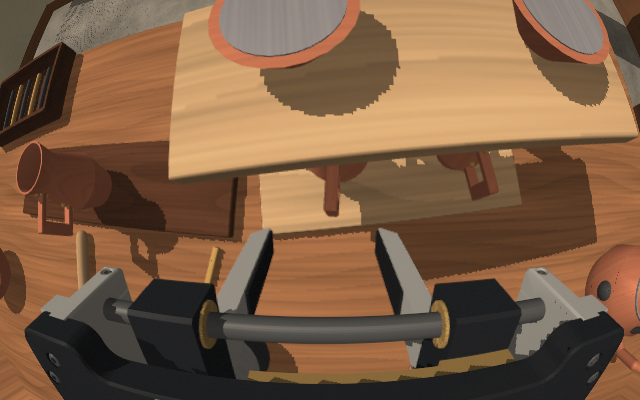

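The medium's bar appears at (332,212), exactly where the measured point projects, so I descend along the tool axis.

play_rows([
  [0.7, 0.009, -0.0005, -0.023, 0],
  [0.7, 0.009, -0.0005, -0.023, 0],
  [0.7, 0.009, -0.0005, -0.023, 0],
  [0.7, 0.009, -0.0005, -0.023, 0],
  [0.7, 0.009, -0.0005, -0.023, 0],
  [0.7, 0.009, -0.0005, -0.023, 0],
  [0.7, 0.009, 0, -0.023, 0],
  [0.7, 0.008, 0, -0.022, 0],
  [0.7, 0, 0, 0, 0],
  [0.7, 0, 0, 0, 0],
])

```text
t: 9.05
ee_pos: [0.6122, -0.1599, 0.0992]
orientation: [-1.912, 1.956, -0.425]
contact_force: [-0.1, -0.3, 0.4]
finger_gap: 0.0659
```

```bash
python3 st.py;python3 - <<'E'
from h import *
cv2.imwrite("pics/w3.png",robot.capture("wrist")[:,:,::-1])
E
```

```text
9.05 [ 0.6122 -0.1599  0.0992] z [ 0.462  0.042 -0.886] x [-0.01  -0.999 -0.053] q [-0.545  0.198  1.885  0.438  0.708  0.764] gap 0.0659 F [-0.1 -0.3  0.4]
```

View pics/w3.png

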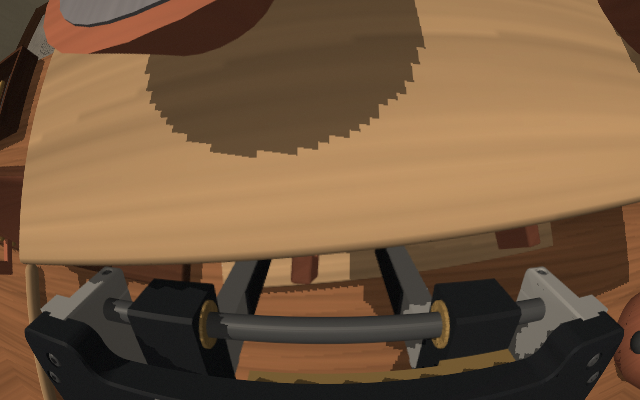

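The arm fell a little short: bar at (305,265) is left of the mid-fingers at ~318, so I need +12 mm y and −23 mm z. Correcting.

play_rows([
  [0.7, -0.002, 0.004, -0.007, 0],
  [0.7, -0.002, 0.004, -0.007, 0],
  [0.7, -0.002, 0.004, -0.007, 0],
  [0.7, -0.002, 0.004, -0.008, 0],
  [0.7, -0.002, 0.004, -0.008, 0],
  [0.7, 0, 0, 0, 0],
])

```text
t: 9.6
ee_pos: [0.6073, -0.1487, 0.0816]
orientation: [-1.91, 1.952, -0.437]
contact_force: [-0.3, -0.2, -0.3]
finger_gap: 0.0658
```

```bash
python3 st.py;
```

```text
9.6 [ 0.6073 -0.1487  0.0816] z [ 0.47   0.038 -0.882] x [-0.01  -0.999 -0.048] q [-0.53   0.207  1.923  0.462  0.651  0.743] gap 0.0658 F [-0.3 -0.2 -0.3]
```

play_rows([
  [0, 0, 0, 0, 0],
  [0, 0, 0, 0, 0],
  [0, 0, 0, 0, 0],
  [0, 0, 0, 0, 0],
  [0, 0, 0, 0, 0],
  [0, 0, 0, 0, 0],
  [0, 0, 0, 0, 0],
  [0, 0, 0, 0, 0],
], force=55)

```text
t: 10.27
ee_pos: [0.6074, -0.1484, 0.0812]
orientation: [-1.911, 1.952, -0.437]
contact_force: [-0.6, 0.7, 0.7]
finger_gap: 0.0161
```

play_rows([
  [0, 0, 0, 0.008, 0],
  [0, 0, 0, 0.008, 0],
  [0, 0, 0, 0.008, 0],
  [0, 0, 0, 0, 0],
])

```text
t: 10.6
ee_pos: [0.6048, -0.1471, 0.0941]
orientation: [-1.914, 1.954, -0.428]
contact_force: [-0.5, -0.0, -1.4]
finger_gap: 0.0118
```

```bash
python3 st.py;
```

```text
10.6 [ 0.6048 -0.1471  0.0941] z [ 0.464  0.041 -0.885] x [-0.008 -0.999 -0.051] q [-0.529  0.183  1.917  0.441  0.685  0.768] gap 0.0118 F [-0.5 -0.  -1.4]
```

Gripped (gap 11.8 mm). Pull back out from under the rail.

play_rows([
  [0, 0, 0, 0.008, 0],
  [0, -0.01, 0, 0.004, 0],
  [0, -0.02, 0, 0, 0],
  [0, -0.025, 0, 0, 0],
  [0, -0.025, 0, 0, 0],
  [0, -0.025, 0, 0, 0],
  [0, -0.025, 0, 0, 0],
  [0, -0.025, 0, 0, 0],
  [0, -0.025, 0, 0.01, 0],
  [0, -0.02, 0, 0.01, 0],
  [0, 0, 0, 0, 0],
])

```text
t: 11.52
ee_pos: [0.4704, -0.1429, 0.111]
orientation: [-1.92, 1.954, -0.42]
contact_force: [-0.1, 0.8, -2.8]
finger_gap: 0.0117
```

```bash
python3 st.py;python3 - <<'E'
from h import *
a=robot.capture("scene")[150:290,150:460,::-1];b=robot.capture("side")[110:310,190:400,::-1]
cv2.imwrite("pics/s4.png",np.vstack([cv2.resize(a,(620,280),interpolation=2),cv2.resize(b,(620,310),interpolation=2)[:310]]))
E
```

```text
11.52 [ 0.4704 -0.1429  0.111 ] z [ 0.458  0.044 -0.888] x [-0.005 -0.999 -0.052] q [-0.715 -0.12   2.185  0.486  0.795  0.578] gap 0.0117 F [-0.1  0.8 -2.8]
```

View pics/s4.png

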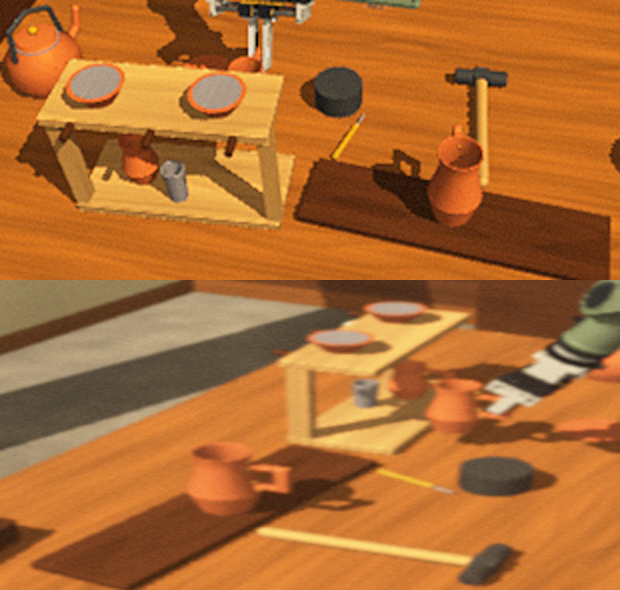

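Medium is held upright and clear of the rail; can and the other items are undisturbed. Lift and carry over to the board.

play_rows([
  [0, 0, 0, 0.036, 0],
  [0, 0, 0, 0.036, 0],
  [0, 0, 0, 0.036, 0],
  [0, 0, 0, 0.036, 0],
  [0, 0, 0.01, 0.036, 0],
  [0, 0, 0.02, 0.036, 0],
  [0, 0, 0.035, 0.036, 0],
  [0, 0, 0.045, 0, 0],
  [0, 0, 0.05, 0, 0],
  [0, 0, 0.05, 0, 0],
  [0, 0, 0.05, 0, 0],
  [0, 0, 0.05, 0, 0],
  [0, 0, 0.05, 0, 0],
  [0, 0, 0.05, 0, 0],
  [0, 0, 0.05, 0, 0],
  [0, 0.01, 0.05, 0, 0],
  [0, 0.01, 0.05, 0, 0],
  [0, 0.01, 0.05, 0, 0],
  [0, 0, 0.03, 0, 0],
  [0, 0, 0.02, 0, 0],
])

```text
t: 13.28
ee_pos: [0.4888, 0.2787, 0.267]
orientation: [-1.911, 1.951, -0.404]
contact_force: [0.3, -0.2, -2.3]
finger_gap: 0.0116
```

```bash
python3 st.py;
```

```text
13.28 [0.4888 0.2787 0.267 ] z [ 0.458  0.058 -0.887] x [-0.004 -0.998 -0.067] q [ 0.456 -0.154  1.863 -0.181  0.982  2.113] gap 0.0116 F [ 0.3 -0.2 -2.3]
```

play_rows([
  [0, 0.025, 0.0135, 0, 0],
  [0, 0.025, 0.0135, 0, 0],
  [0, 0.025, 0.0135, 0, 0],
  [0, 0.025, 0.0135, 0, 0],
  [0, 0.025, 0.0135, 0, 0],
  [0, 0.025, 0.0135, 0, 0],
  [0, 0.02, 0.0135, 0, 0],
  [0, 0, 0, 0, 0],
  [0, 0, 0, -0.025, 0],
  [0, 0, 0, -0.03, 0],
  [0, 0, 0, -0.03, 0],
  [0, 0, 0, -0.03, 0],
  [0, 0, 0, -0.03, 0],
  [0, 0, 0, -0.03, 0],
  [0, 0, 0, -0.03, 0],
  [0, 0, 0, -0.03, 0],
  [0, 0, 0, -0.015, 0],
  [0, 0, 0, 0, 0],
])

```text
t: 14.78
ee_pos: [0.5827, 0.3565, 0.093]
orientation: [-1.937, 1.953, -0.355]
contact_force: [-0.7, -0.4, -2.9]
finger_gap: 0.0119
```

```bash
python3 st.py;python3 - <<'E'
from h import *
a=robot.capture("scene")[150:310,280:480,::-1];b=robot.capture("side")[170:330,190:390,::-1]
cv2.imwrite("pics/s5.png",np.hstack([cv2.resize(a,None,fx=2,fy=2,interpolation=2),cv2.resize(b,None,fx=2,fy=2,interpolation=2)]))
E
```

```text
14.78 [0.5827 0.3565 0.093 ] z [ 0.426  0.077 -0.901] x [ 0.01  -0.997 -0.081] q [ 0.489  0.315  1.735 -0.213  0.673  2.207] gap 0.0119 F [-0.7 -0.4 -2.9]
```

View pics/s5.png

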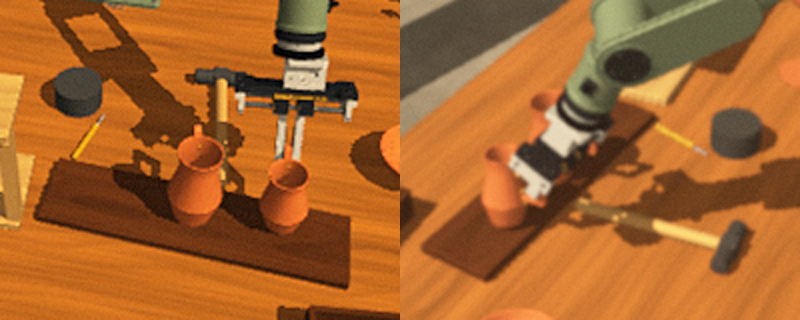

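Medium hangs upright above the board, about 20 mm too far left; shift −y and lower until contact.

play_rows([
  [0, 0.006, -0.015, 0, 0],
  [0, 0.006, -0.015, 0, 0],
  [0, 0, 0, 0, 0],
  [0, 0, 0, -0.006, 0],
  [0, 0, 0, -0.006, 0],
  [0, 0, 0, 0, 0],
])

```text
t: 15.38
ee_pos: [0.5979, 0.3406, 0.098]
orientation: [-1.922, 1.939, -0.362]
contact_force: [-0.1, -0.6, -3.1]
finger_gap: 0.0116
```

```bash
python3 st.py
```

```text
15.38 [0.5979 0.3406 0.098 ] z [ 0.442  0.086 -0.893] x [ 0.012 -0.996 -0.089] q [ 0.45   0.306  1.742 -0.192  0.648  2.156] gap 0.0116 F [-0.1 -0.6 -3.1]
```

play_rows([
  [0, 0, -0.002, -0.006, 0],
  [0, 0, -0.002, -0.006, 0],
  [0, 0, 0, -0.006, 0],
  [0, 0, 0, 0, 0],
])

```text
t: 15.72
ee_pos: [0.5979, 0.3388, 0.0868]
orientation: [-1.922, 1.938, -0.362]
contact_force: [-0.5, -0.5, -3.1]
finger_gap: 0.0115
```

```bash
python3 st.py
```

```text
15.72 [0.5979 0.3388 0.0868] z [ 0.443  0.086 -0.892] x [ 0.013 -0.996 -0.09 ] q [ 0.446  0.321  1.752 -0.195  0.623  2.158] gap 0.0115 F [-0.5 -0.5 -3.1]
```

play_rows([
  [0, 0, 0, -0.004, 0],
  [0, 0, 0, -0.003, 0],
  [0, 0, 0, -0.003, 0],
  [0, 0, 0, 0, 0],
])

```text
t: 16.05
ee_pos: [0.5997, 0.3403, 0.0851]
orientation: [-1.92, 1.932, -0.365]
contact_force: [-0.2, -0.2, -2.9]
finger_gap: 0.0117
```

```bash
python3 st.py
```

```text
16.05 [0.5997 0.3403 0.0851] z [ 0.448  0.088 -0.89 ] x [ 0.015 -0.996 -0.091] q [ 0.448  0.325  1.752 -0.201  0.613  2.163] gap 0.0117 F [-0.2 -0.2 -2.9]
```

play_rows([
  [0, -0.003, 0, -0.006, 0],
  [0, -0.003, 0, -0.005, 0],
  [0, 0, 0, 0, 0],
])

```text
t: 16.3
ee_pos: [0.5999, 0.3419, 0.0846]
orientation: [-1.914, 1.923, -0.372]
contact_force: [0.2, 0.3, -2.4]
finger_gap: 0.0112
```

```bash
python3 st.py
```

```text
16.3 [0.5999 0.3419 0.0846] z [ 0.458  0.091 -0.884] x [ 0.018 -0.996 -0.093] q [ 0.451  0.325  1.758 -0.211  0.597  2.174] gap 0.0112 F [ 0.2  0.3 -2.4]
```

play_rows([
  [0, 0, 0, -0.008, 0],
  [0, 0, 0, -0.008, 0],
])

```text
t: 16.47
ee_pos: [0.6031, 0.3448, 0.0828]
orientation: [-1.907, 1.913, -0.377]
contact_force: [-16.1, -5.1, 26.6]
finger_gap: 0.012
```

```bash
python3 st.py
```

```text
16.47 [0.6031 0.3448 0.0828] z [ 0.467  0.096 -0.879] x [ 0.021 -0.995 -0.097] q [ 0.454  0.332  1.758 -0.218  0.579  2.182] gap 0.012 F [-16.1  -5.1  26.6]
```

Contact (26 N). Release by a small opening.

play_rows([
  [0.12, 0, 0, 0.003, 0],
  [0.25, 0, 0, 0, 0],
  [0.4, 0, 0, 0, 0],
  [0.4, 0, 0, 0, 0],
  [0.4, 0, 0, 0, 0],
])

```text
t: 16.88
ee_pos: [0.6051, 0.3468, 0.0866]
orientation: [-1.903, 1.908, -0.378]
contact_force: [-0.5, -0.3, -1.1]
finger_gap: 0.0347
```

```bash
python3 st.py
```

```text
16.88 [0.6051 0.3468 0.0866] z [ 0.472  0.1   -0.876] x [ 0.023 -0.995 -0.101] q [ 0.454  0.329  1.755 -0.217  0.577  2.181] gap 0.0347 F [-0.5 -0.3 -1.1]
```

play_rows([
  [0.4, -0.019, -0.004, 0.035, 0],
  [0.4, -0.019, -0.004, 0.035, 0],
  [0.4, -0.019, -0.004, 0.035, 0],
  [0.4, -0.019, -0.004, 0.035, 0],
  [0.4, -0.019, -0.004, 0.035, 0],
  [0.6, -0.019, -0.004, 0.035, 0],
  [0.6, 0, -0.02, 0.03, 0],
  [0.6, 0, -0.04, 0.03, 0],
  [0.6, 0, -0.06, 0.02, 0],
  [0.6, 0, -0.06, 0, 0],
  [0.6, 0, -0.06, 0, 0],
  [0.6, 0, -0.06, 0, 0],
  [0.6, 0, -0.06, 0, 0],
  [0.6, 0, -0.06, 0, 0],
  [0.6, 0, -0.06, 0, 0],
])

```text
t: 18.13
ee_pos: [0.5306, 0.0383, 0.2627]
orientation: [-1.917, 1.891, -0.379]
contact_force: [0.5, -0.3, -0.0]
finger_gap: 0.0563
```

```bash
python3 st.py; python3 - <<'E'
from h import *
m=np.load("w1.npy",allow_pickle=True).item()
for p,z in(((525,185),.1),((490,180),.08),((552,160),.15),((525,228),.1)):print(p,plane("wrist",*p,z,m).round(3))
cv2.imwrite("pics/w6.png",robot.capture("wrist")[:,:,::-1])
cv2.imwrite("pics/s6.png",robot.capture("scene")[:,:,::-1])
cv2.imwrite("pics/d6.png",robot.capture("side")[:,:,::-1])
E
```

```text
18.13 [0.5306 0.0383 0.2627] z [ 0.473  0.103 -0.875] x [ 0.038 -0.995 -0.097] q [-0.228 -0.276  1.978  0.25   0.991  1.24 ] gap 0.0563 F [ 0.5 -0.3 -0. ]
(525, 185) [ 0.45  -0.562  0.1  ]
(490, 180) [ 0.471 -0.494  0.08 ]
(552, 160) [ 0.483 -0.605  0.15 ]
(525, 228) [ 0.368 -0.545  0.1  ]
```

play_rows([
  [0.6, -0.005, -0.05, 0, 0],
  [0.6, 0, -0.05, 0, 0],
  [0.6, 0, -0.05, 0, 0],
  [0.6, 0, -0.05, 0, 0],
  [0.6, 0, -0.05, 0, 0],
  [0.6, 0, -0.05, 0, 0],
  [0.6, 0, -0.05, 0, 0],
  [0.6, 0, -0.05, 0, 0],
  [0.6, 0, -0.05, 0, 0],
  [0.6, 0, -0.05, 0, 0],
  [0.6, 0, -0.05, 0, 0],
  [0.6, 0, -0.03, 0, 0],
  [0.6, 0, 0, 0, 0],
])

```text
t: 19.37
ee_pos: [0.5332, -0.3038, 0.2575]
orientation: [-1.938, 1.865, -0.358]
contact_force: [-0.3, 0.4, 0.1]
finger_gap: 0.0563
```

```bash
python3 st.py; python3 - <<'E'
from h import *
m=robot.camera_model("wrist");a=robot.capture("wrist")[:,:,::-1].copy()
for X in((.602,-.310,.103),(.602,-.310,.053),(.588,-.149,.12)):
    p=pix("wrist",X,m);print(p);cv2.circle(a,(int(p[0]),int(p[1])),2,(0,255,0),1)
b=robot.capture("scene")[170:300,290:460,::-1]
cv2.imwrite("pics/w7.png",np.hstack([a[:400,100:540],cv2.resize(b,(340,260),interpolation=2).copy().__class__((400,340,3),np.uint8)*0+np.pad(cv2.resize(b,(340,260),interpolation=2),((0,140),(0,0),(0,0)))]))
E
```

```text
19.37 [ 0.5332 -0.3038  0.2575] z [ 0.465  0.123 -0.877] x [ 0.064 -0.992 -0.105] q [-0.916  0.059  1.687  0.49   1.229  0.488] gap 0.0563 F [-0.3  0.4  0.1]
[347.64865352 189.31947145]
[348.83751894 197.56375715]
[212.24098277 192.56693981]
```

View pics/w7.png

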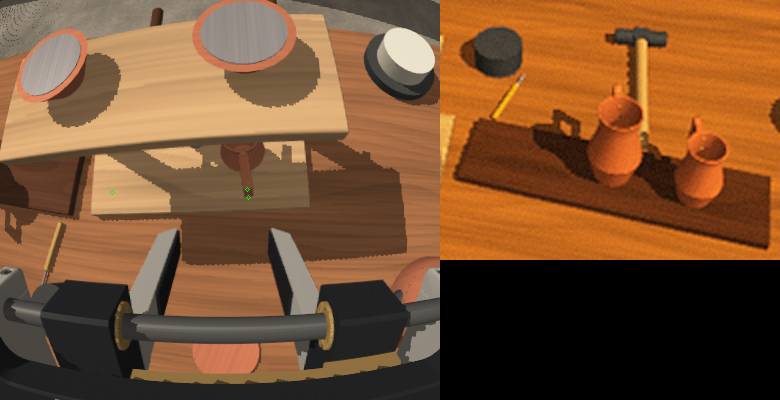

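Medium stands upright on the board beside the large. The small's bar is where measured, projection (348,190–197) on the bar. Approaching.

play_rows([
  [0.6, 0.009, -0.006, -0.034, 0],
  [0.6, 0.009, -0.006, -0.034, 0],
  [0.6, 0.009, -0.006, -0.034, 0],
  [0.6, 0.009, -0.006, -0.034, 0],
  [0.6, 0.016, 0.003, -0.03, 0],
  [0.6, 0.016, 0.003, -0.03, 0],
  [0.6, 0.016, 0.003, -0.03, 0],
  [0.6, 0, 0, 0, 0],
])

```text
t: 20.13
ee_pos: [0.5905, -0.2893, 0.1191]
orientation: [-1.957, 1.839, -0.348]
contact_force: [-1.2, 0.2, -0.9]
finger_gap: 0.0563
```

```bash
python3 st.py; python3 - <<'E'
from h import *
print("medium rim",plane("scene",423,244,.138))
E
```

```text
20.13 [ 0.5905 -0.2893  0.1191] z [ 0.463  0.137 -0.876] x [ 0.089 -0.99  -0.108] q [-0.819  0.291  1.725  0.554  0.962  0.405] gap 0.0563 F [-1.2  0.2 -0.9]
medium rim [0.65944919 0.35118533 0.138     ]
```

play_rows([
  [0.6, 0, -0.02, 0, 0],
  [0.6, 0, -0.02, 0, 0],
  [0.6, 0, 0, 0, 0],
])

```text
t: 20.38
ee_pos: [0.5915, -0.3094, 0.1202]
orientation: [-1.963, 1.831, -0.345]
contact_force: [0.2, 0.1, 0.1]
finger_gap: 0.0562
```

```bash
python3 st.py
```

```text
20.38 [ 0.5915 -0.3094  0.1202] z [ 0.461  0.141 -0.876] x [ 0.096 -0.989 -0.109] q [-0.843  0.317  1.687  0.553  0.988  0.383] gap 0.0562 F [0.2 0.1 0.1]
```

play_rows([
  [0.6, 0.012, -0.003, -0.024, 0],
  [0.6, 0.012, -0.003, -0.024, 0],
  [0.6, 0.012, -0.003, -0.024, 0],
  [0.6, 0.012, -0.003, -0.024, 0],
  [0.6, 0, 0, 0, 0],
])

```text
t: 20.8
ee_pos: [0.6245, -0.3263, 0.0725]
orientation: [-1.961, 1.831, -0.372]
contact_force: [-1.1, -0.4, 0.0]
finger_gap: 0.0562
```

```bash
python3 st.py
```

```text
20.8 [ 0.6245 -0.3263  0.0725] z [ 0.473  0.127 -0.872] x [ 0.092 -0.991 -0.094] q [-0.82   0.44   1.635  0.586  0.899  0.349] gap 0.0562 F [-1.1 -0.4  0. ]
```

play_rows([
  [0.6, -0.004, 0.014, -0.006, 0],
  [0.6, -0.004, 0.014, -0.006, 0],
  [0.6, 0, 0, 0, 0],
])

```text
t: 21.05
ee_pos: [0.6198, -0.3111, 0.0687]
orientation: [-1.959, 1.831, -0.379]
contact_force: [-0.6, 1.4, -0.9]
finger_gap: 0.0564
```

```bash
python3 st.py
```

```text
21.05 [ 0.6198 -0.3111  0.0687] z [ 0.477  0.123 -0.87 ] x [ 0.091 -0.992 -0.091] q [-0.808  0.421  1.675  0.597  0.871  0.344] gap 0.0564 F [-0.6  1.4 -0.9]
```

play_rows([
  [0, 0, 0, 0, 0],
  [0, 0, 0, 0, 0],
  [0, 0, 0, 0, 0],
  [0, 0, 0, 0, 0],
  [0, 0, 0, 0, 0],
  [0, 0, 0, 0, 0],
  [0, 0, 0, 0, 0],
  [0, 0, 0, 0, 0],
  [0, 0, 0, 0, 0],
], force=55)

```text
t: 21.8
ee_pos: [0.621, -0.3116, 0.0739]
orientation: [-1.959, 1.828, -0.388]
contact_force: [-0.2, 0.1, -0.0]
finger_gap: 0.0116
```

```bash
python3 st.py
```

```text
21.8 [ 0.621  -0.3116  0.0739] z [ 0.482  0.12  -0.868] x [ 0.091 -0.992 -0.086] q [-0.808  0.413  1.675  0.598  0.872  0.344] gap 0.0116 F [-0.2  0.1 -0. ]
```

play_rows([
  [0, 0, 0, 0.009, 0],
  [0, 0, 0, 0.009, 0],
  [0, 0, 0, 0.009, 0],
  [0, -0.01, 0, 0.006, 0],
  [0, -0.02, 0, 0.004, 0],
  [0, -0.025, 0, 0, 0],
  [0, -0.025, 0, 0, 0],
  [0, -0.025, 0, 0, 0],
  [0, -0.025, 0, 0, 0],
  [0, -0.025, 0, 0.005, 0],
  [0, -0.025, 0, 0.01, 0],
  [0, -0.02, 0, 0.01, 0],
  [0, 0, 0, 0, 0],
])

```text
t: 22.88
ee_pos: [0.4857, -0.3084, 0.1106]
orientation: [-1.966, 1.831, -0.378]
contact_force: [0.1, 0.2, -2.1]
finger_gap: 0.0112
```

```bash
python3 st.py
```

```text
22.88 [ 0.4857 -0.3084  0.1106] z [ 0.473  0.121 -0.872] x [ 0.093 -0.992 -0.087] q [-1.006  0.168  1.904  0.591  0.987  0.182] gap 0.0112 F [ 0.1  0.2 -2.1]
```

Small is held and clear. Lift and carry.

play_rows([
  [0, 0, 0, 0.036, 0],
  [0, 0, 0, 0.036, 0],
  [0, 0, 0, 0.036, 0],
  [0, 0, 0, 0.036, 0],
  [0, 0, 0.01, 0.036, 0],
  [0, 0, 0.02, 0.036, 0],
  [0, 0, 0.035, 0.036, 0],
  [0, 0, 0.05, 0, 0],
  [0, 0, 0.055, 0, 0],
  [0, 0, 0.055, 0, 0],
  [0, 0, 0.055, 0, 0],
  [0, 0, 0.055, 0, 0],
  [0, 0, 0.055, 0, 0],
  [0, 0, 0.055, 0, 0],
  [0, 0, 0.055, 0, 0],
  [0, 0, 0.055, 0, 0],
  [0, 0, 0.055, 0, 0],
  [0, 0, 0.055, 0, 0],
])

```text
t: 24.38
ee_pos: [0.473, 0.1027, 0.2671]
orientation: [-1.945, 1.852, -0.387]
contact_force: [-0.1, -0.8, -2.2]
finger_gap: 0.012
```

```bash
python3 st.py
```

```text
24.38 [0.473  0.1027 0.2671] z [ 0.478  0.112 -0.871] x [ 0.072 -0.994 -0.088] q [-0.071 -0.422  2.072  0.173  1.005  1.395] gap 0.012 F [-0.1 -0.8 -2.2]
```

play_rows([
  [0, 0, 0.055, 0, 0],
  [0, 0, 0.055, 0, 0],
  [0, 0, 0.055, 0, 0],
  [0, 0, 0.055, 0, 0],
  [0, 0, 0.055, 0, 0],
  [0, 0.027, 0.034, 0, 0],
  [0, 0.027, 0.034, 0, 0],
  [0, 0.027, 0.034, 0, 0],
  [0, 0.027, 0.034, 0, 0],
  [0, 0.027, 0.034, 0, 0],
  [0, 0.027, 0.034, 0, 0],
  [0, 0.027, 0.034, 0, 0],
  [0, 0.027, 0.025, 0, 0],
  [0, 0, 0, 0, 0],
])

```text
t: 25.55
ee_pos: [0.5888, 0.4513, 0.2564]
orientation: [-1.965, 1.849, -0.356]
contact_force: [-0.2, -0.2, -1.1]
finger_gap: 0.0116
```

```bash
python3 st.py
```

```text
25.55 [0.5888 0.4513 0.2564] z [ 0.458  0.124 -0.88 ] x [ 0.084 -0.992 -0.096] q [ 0.612  0.241  1.478 -0.198  0.963  2.198] gap 0.0116 F [-0.2 -0.2 -1.1]
```

play_rows([
  [0, 0.005, -0.005, -0.025, 0],
  [0, 0.005, -0.005, -0.03, 0],
  [0, 0.005, -0.005, -0.03, 0],
  [0, 0.005, -0.005, -0.03, 0],
  [0, 0.005, -0.005, -0.03, 0],
  [0, 0.005, -0.005, -0.03, 0],
  [0, 0.005, -0.005, -0.03, 0],
  [0, 0.005, -0.005, -0.03, 0],
  [0, 0, 0, 0, 0],
])

```text
t: 26.3
ee_pos: [0.6045, 0.4227, 0.1052]
orientation: [-1.971, 1.863, -0.342]
contact_force: [-1.3, -0.8, -3.2]
finger_gap: 0.0114
```

```bash
python3 st.py
```

```text
26.3 [0.6045 0.4227 0.1052] z [ 0.443  0.123 -0.888] x [ 0.079 -0.992 -0.097] q [ 0.553  0.387  1.618 -0.204  0.686  2.196] gap 0.0114 F [-1.3 -0.8 -3.2]
```

play_rows([
  [0, 0, 0.017, 0, 0],
  [0, 0, 0.017, 0, 0],
  [0, 0, 0, 0, 0],
  [0, 0, 0, -0.015, 0],
  [0, 0, 0, -0.015, 0],
  [0, 0, 0, 0, 0],
])

```text
t: 26.8
ee_pos: [0.6047, 0.4476, 0.0914]
orientation: [-1.966, 1.859, -0.34]
contact_force: [-0.1, -0.9, -2.4]
finger_gap: 0.0116
```

```bash
python3 st.py
```

```text
26.8 [0.6047 0.4476 0.0914] z [ 0.447  0.127 -0.886] x [ 0.08  -0.992 -0.102] q [ 0.587  0.433  1.587 -0.229  0.671  2.249] gap 0.0116 F [-0.1 -0.9 -2.4]
```

play_rows([
  [0, 0, -0.007, -0.012, 0],
  [0, 0, -0.007, -0.012, 0],
  [0, 0, 0, 0, 0],
])

```text
t: 27.05
ee_pos: [0.6047, 0.4391, 0.0762]
orientation: [-1.966, 1.857, -0.341]
contact_force: [-0.5, 0.3, -2.4]
finger_gap: 0.0117
```

```bash
python3 st.py
```

```text
27.05 [0.6047 0.4391 0.0762] z [ 0.447  0.128 -0.885] x [ 0.081 -0.991 -0.102] q [ 0.575  0.443  1.61  -0.231  0.636  2.243] gap 0.0117 F [-0.5  0.3 -2.4]
```

play_rows([
  [0, 0, 0, -0.006, 0],
  [0, 0, 0, -0.006, 0],
])

```text
t: 27.22
ee_pos: [0.6077, 0.4415, 0.0755]
orientation: [-1.959, 1.85, -0.343]
contact_force: [-9.4, -3.6, 12.8]
finger_gap: 0.0115
```

```bash
python3 st.py
```

```text
27.22 [0.6077 0.4415 0.0755] z [ 0.455  0.133 -0.88 ] x [ 0.083 -0.991 -0.107] q [ 0.575  0.447  1.609 -0.235  0.621  2.248] gap 0.0115 F [-9.4 -3.6 12.8]
```

On the board. Release and back off along the tool axis.

play_rows([
  [0.12, 0, 0, 0.002, 0],
  [0.22, 0, 0, 0, 0],
  [0.3, 0, 0, 0, 0],
  [0.35, 0, 0, 0, 0],
  [0.35, 0, 0, 0, 0],
])

```text
t: 27.63
ee_pos: [0.6109, 0.4425, 0.0812]
orientation: [-1.951, 1.845, -0.346]
contact_force: [0.6, -0.5, 0.3]
finger_gap: 0.0322
```

play_rows([
  [0.35, -0.018, -0.005, 0.035, 0],
  [0.35, -0.018, -0.005, 0.035, 0],
  [0.35, -0.018, -0.005, 0.035, 0],
  [0.35, -0.018, -0.005, 0.035, 0],
  [0.35, -0.018, -0.005, 0.035, 0],
  [0.35, -0.018, -0.005, 0.035, 0],
  [0.35, -0.02, -0.02, 0.035, 0],
  [0.35, -0.02, -0.04, 0.035, 0],
  [0.35, -0.02, -0.05, 0.02, 0],
  [0.35, 0, -0.06, 0, 0],
  [0.35, 0, -0.06, 0, 0],
  [0.35, 0, -0.06, 0, 0],
  [0.35, 0, -0.06, 0, 0],
  [0.35, 0, 0, 0, 0],
])

```text
t: 28.8
ee_pos: [0.5047, 0.2062, 0.268]
orientation: [-1.954, 1.835, -0.352]
contact_force: [0.7, 0.6, -0.6]
finger_gap: 0.033
```

```bash
python3 st.py;python3 - <<'E'
from h import *
a=robot.capture("scene")[:,:,::-1];b=robot.capture("side")[:,:,::-1]
cv2.imwrite("pics/s9.png",np.vstack([np.hstack([cv2.resize(a[170:300,290:470],(400,289),interpolation=2),cv2.resize(b[190:320,195:375],(400,289),interpolation=2)]),np.hstack([cv2.resize(a[:,100:],(400,296)),cv2.resize(b[:,80:],(400,296))])]))
E
```

```text
28.8 [0.5047 0.2062 0.268 ] z [ 0.467  0.138 -0.873] x [ 0.09  -0.99  -0.109] q [ 0.203 -0.253  1.951  0.051  0.936  1.691] gap 0.033 F [ 0.7  0.6 -0.6]
```

View pics/s9.png

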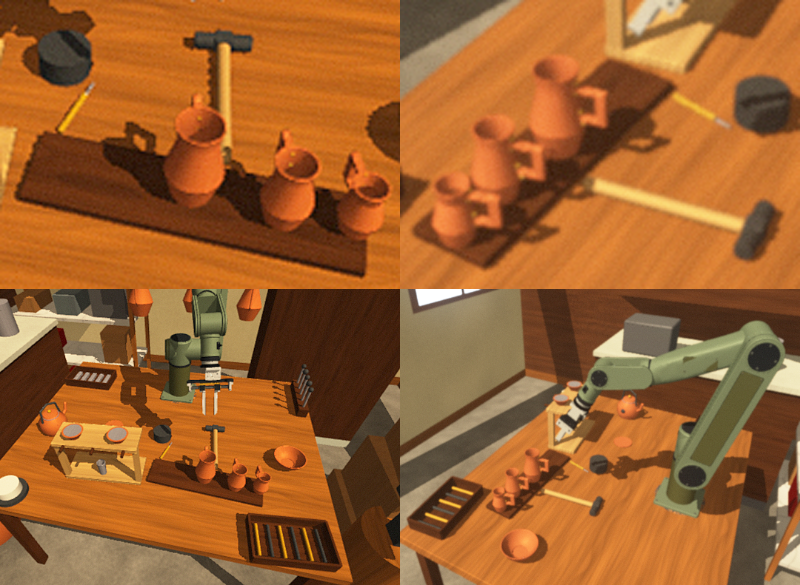

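All three stand upright, separated, handles to the robot. Checking the positions by triangulating the rims, and the bystanders by image difference.

```bash
python3 - <<'E'
from h import *
k=180/400
for n,s,d,h in(("L",(201,127),(156,70),.163),("M",(293,161),(94,125),.138),("S",(367,186),(53,182),.113)):
    S=(290+s[0]*k,170+s[1]*k);D=(195+d[0]*k,190+d[1]*k)
    P=tri([("scene",*S),("side",*D)]);Q=plane("scene",*S,h)
    c=np.array([.642,.228]);X=np.array([.9986,-.053]);Y=np.array([.053,.9986])
    print(n,P.round(3),Q.round(3),"board",[(round(float((p[:2]-c)@X),3),round(float((p[:2]-c)@Y),3)) for p in(P,Q)])
a=cv2.imread("pics/scene0.png");b=robot.capture("scene")[:,:,::-1]
for n,(u,v,w,h) in dict(large=(360,222,30,40),hammer=(372,182,34,50),can=(228,228,18,25),basin=(468,210,48,36),kettle=(150,150,42,45),scriber=(315,205,18,26)).items():
    p=b[v:v+h,u:u+w];r=cv2.matchTemplate(a[v-6:v+h+6,u-6:u+w+6],p,cv2.TM_CCOEFF_NORMED);q=cv2.minMaxLoc(r);print(n,round(q[1],2),q[3][0]-6,q[3][1]-6)
E
```

```text
L [0.636 0.223 0.158] [0.642 0.223 0.163] board [(-0.006, -0.006), (-0.0, -0.005)]
M [0.655 0.348 0.138] [0.654 0.348 0.138] board [(0.007, 0.121), (0.006, 0.12)]
S [0.654 0.448 0.111] [0.656 0.448 0.113] board [(0.001, 0.221), (0.002, 0.22)]
large 0.99 0 0
hammer 0.99 0 0
can 0.97 0 0
basin 0.99 0 0
kettle 0.99 0 0
scriber 0.99 0 0
```

```bash
python3 -c "
from rig import robot
print(robot.sign_off())"
```

```text
the job is handed in; nothing more can be done
None
```

The small and medium jugs are out from under the rail and standing on the board beside the large one, and I handed the job in at about 29 s. No verdict was reported.

The move rows have no tilt command, so I drove the arm up against its joint-5 limit to tilt the tool about 25°. With that tilt I gripped each jug by its handle and carried it to the board.

| Jug (left to right) | Off the board's centre line (mm) | Along the board from its middle (mm) |
|---|---|---|
| Small | about +2 | about +220 |
| Medium | about +7 | about +120 |
| Large | 0 to −6 | about −5 |

- **Jugs:** In the last pictures all three stand upright with handles towards the robot. The spacing is about 100 mm and 125 mm, so they do not touch.
- **Other things:** Matching the large jug, hammer, can, basin, kettle and scriber against the first picture showed no shift. I checked the steel block only by eye and did not check the copper disc closely.
- **Imperfect points:**
    - The tool drifted by up to about 20 mm in position and a few degrees in roll on some moves; I corrected the position drift before each grasp and release.
    - The jugs touched down with 27 N (medium) and 13 N (small) at the wrist.
    - For the large jug, the two-view rim height came out 5 mm low (0.158 m against 0.163 m expected).

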